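# Sort the returned parts and snap the cap onto the spray can

## Robot

A 6-joint arm with a two-finger parallel gripper is mounted at the origin on the work surface. World frame = base frame: x ahead of the robot, y to its left, z up, the work surface at z = 0. Lengths are in m, angles in rad, forces in N, time in s.
With the tool pointing down it reaches from about 0.25 to 0.775 m from the base axis. Payload 4 kg.
Tool frame: the origin (TCP) lies on the centre line of the jaws, within the pads' length; the fingertips stand 8 mm ahead of it and the grasp point (between the pads) lies 11 mm behind it; z points along the fingers, y is the direction in which the jaws open and shut (so a half turn about z gives the same grasp; the last joint's range is limited). The gripper opens to 94 mm and grips with 3 to 60 N. Pads are 16 mm wide; open, the fingers measure 119 mm over their backs; the gripper's body (75 mm by 177 mm) begins 78 mm behind the grasp point.
Start: joints at [1.058, 0.087, 1.371, -0, 1.684, -0.103], TCP at [0.219, 0.504, 0.214] pointing down, gripper open.
Joint ranges: [-3.1, 3.1], [-0.76, 2.03], [0.27, 2.55], [-1.08, 4.22], [0.17, 2.65], [-2.57, 2.57]. Speed limits (rad/s): [2.79, 2.79, 3.14, 3.14, 3.14, 3.14].

## Interface

Orientations are given as [roll, pitch, yaw] about the fixed x, y, z axes, in that order (R = Rz(yaw) Ry(pitch) Rx(roll)).
In Python, from bench import * gives the robot as it stands.
- The arm moves only by the tool step_arm, never from a script. Its argument "steps" is a list of rows, each an object of numbers: "jaw": the opening, from 0 (shut) to 1 (fully open); "tx", "ty", "tz": the shift along the tool's x, y, z in m; "ax", "ay", "az": the turn, a rotation vector about the tool's x, y, z in rad. In form: [{"jaw": .., "tx": .., "ty": .., "tz": .., "ax": .., "ay": .., "az": ..}, ...]. A call has 1 to 8 rows; each row is the pose to reach, as a shift and turn from the pose measured when the call began, along the tool's axes at that moment; what a row does not reach only later rows make up. A row lasts 1/10 s, in which the tool goes at most 50 mm and 8.59 degrees, less where a joint would pass 70% of its speed; a pose out of reach is approached as far as the arm can. A call with a gripper value outside its range is refused whole. The fingers move at their own pace and stop on an object; the grip force is fixed at half the most. Time passes only in rows, so rows that repeat a pose let the fingers close. It gives the time, the measured TCP pose, the force and the opening at its end, in the units of the state.
- get_obs(): the state, without advancing time (a new reading comes with each control period).
- snapshot(name): name is "side" or "top"; returns (picture, depth): 420x560x3 uint8, red, green, blue; 420x560 float32, m along the optical axis (not along the pixel's ray), 0 where there is no reading.
- camera_model(name): a dict with "intrinsics" (3x3 intrinsics, pixels), "k1" (the pictures are not rectified: a ray, as slopes to the right and down, at radius r is drawn at 1 + k1 r^2 times it, then the intrinsics apply), "origin" and "orientation" of the camera in the world. Camera axes: x right, y down, z forward; pixel columns grow to the right and rows downward; lengths in m; the calibration is good to about 2 mm. A picture is of the moment at which its call begins. camera_model takes no time and is no camera call.
- close_job(): hands the job in, once; it reports no verdict.
Trained networks look in the newest picture that a camera, given by its name, has taken for a name from the list of things; names that differ only in an ending like _2 or _b are one class to them, and where a whole thing is asked for, a point or a joint stands for the part that bears it (a point fixed in the world has none). Each returns a list of dicts, best first, with "confidence" (0 to 1); they miss things now and then, are a little off and sometimes report something else, mostly with a low value. They report only what shows in the picture. A call takes as long as a camera call. They do not tell look-alikes from the thing itself.
- silhouettes(camera, query): "pixels" (420x560 bool, what is visible of it) and "rect" ([left, top, right, bottom] in pixels, round what is visible of it).
The state is a dict: "time": time; "joint_positions": joint angles; "qvel": joint speeds; "joint_torque": joint torques, N m; "tool_pos": TCP position; "ee_rot": TCP orientation; "wrist_force": force on the tool from outside, world axes, zero at the start; "wrist_torque": the same for the moment, N m; "width": finger opening in m.
Only numpy, scipy, OpenCV 4.12 (cv2) and the standard library are available. Lean on these libraries where they do the work, as an engineer would, in place of code of your own. Each camera call takes 0.05 s, during which the arm holds its last target. There are 200 camera calls.

## Task

Put the parts left on the counter back where each belongs: first the loose nozzle into the bin that already holds a nozzle and the loose hexagonal coupling nut into the bin that already holds one, then press the loose snap cap straight down onto the open spray can in the sprung stand until it clicks and its rim sits fully home on the can. Keep pressing after the click and finish like that: still gripping the cap by its sides and holding the can pushed clearly down, about half-way, against the stand's spring. Leave the other things on the counter where they are.

Things in the scene. Friction and masses are not known exactly. Their poses are not given: they have to be found in the camera images.
- cap_mid (a point): Centre (half-way up) of the loose snap cap: a plain grey round plastic cup standing open side down on the bench, 44 mm outside diameter, 54 mm tall, about 35 g, chamfered closed top; this point is 27 mm above its open rim; z axis up along the cap. Inside the open end, 1 to 4 mm above the rim, runs a snap bead of 28 mm bore.
- can_seat (a point): Centre of the flat top shoulder (47 mm across, the seat of the cap's rim) of the open 52 mm aluminium spray can in the sprung stand; z up; moves with the can. It is 146 mm above the bench while nothing presses on the can. From it rises a steel neck, 24 mm diameter, 16 mm tall, tapered at the top, and on that a valve stem 8 mm across and 10 mm tall.
- neck_bumps (a point): On the can's axis, 8 mm above the seat, where four sprung bumps bulge from the neck to 34 mm across. A cap lowered straight over the neck meets them with its rim 12 mm above the seat, then takes a push growing to 8 to 12 N (the can sinking some mm in its stand) until its bead passes the bumps: the force drops suddenly (the click) and the rim drops the last 4 mm onto the seat.
- can (a joint): How far the can is pressed down into its sprung stand, m: 0 = up (unpressed), 0.012 = bottomed. Spring about 1.5 N per mm after a first 2 N (about 8 N at 0.004, 14 N at 0.008, 20 N at the bottom).
- stand: Sprung stand that holds the open can: grey plate 100 x 100 x 12 mm with a black collar 72 mm across, 50 mm high; fixed to the bench, origin at the centre of its underside, can upright on its axis.
- nozzle_mid (a point): Centre (half-way up) of the loose applicator nozzle: white plastic, standing on its base, 24 mm diameter over the lower 34 mm, then a cone to an 8 mm tip, 62 mm tall in all; this point is 31 mm above its base. 25 g.
- coupling_mid (a point): Centre (half-way up) of the loose coupling nut: steel hexagon standing on end, 27.5 mm across flats (32 mm across corners), 42 mm tall; this point is 21 mm above its base. At yaw 0 one pair of flats faces +x and -x, the others follow every 60 degrees. About 110 g.
- nozzle_bin: Open green bin fixed to the bench, that already has one nozzle standing in it: 140 mm (its x) by 110 mm (its y), 50 mm high, walls and floor 4 mm; origin at the centre of its underside. The other bin is identical but for its contents. The nozzle already in stock stands near the bin's far (+x) end, 41 to 47 mm from the centre in x and within 20 mm in y; the rest is empty.
- coupling_bin: Identical green bin that already has one hexagonal coupling nut standing near its far (+x) end, 41 to 47 mm from the centre in x and within 20 mm in y; same sizes and origin as the other.
- nozzle: The loose nozzle again; origin at the centre of its base, z towards the tip.
- coupling: The loose coupling nut again; origin at the centre of its base.
- cap: The loose snap cap again; origin at the centre of its open rim, z towards the closed top.
- capped_can: Bystander: a like can with its cap already on, standing loose on the bench, 52 mm diameter, 174 mm tall; origin at the centre of its base.
- tape_roll: Bystander: black tape roll lying flat, 56 mm diameter, 24 mm tall; origin under its centre.
- glue_bottle: Bystander: small white glue bottle, 34 mm diameter, 88 mm tall, standing; origin at the centre of its base.
- carton: Bystander: brown carton 70 x 36 x 32 mm (x, y, z); origin at the centre of its underside.
- disc_stack: Bystander: stack of dark abrasive discs, 100 mm diameter, 21 mm tall; origin under its centre.
- wrench: Bystander: steel wrench 150 mm long lying flat; origin at its middle, x along it.
Things that resemble listed ones, but are neither listed nor needed, are in the scene too. Leave any turquoise look-alike of the cap alone. What is shaped like the coupling_bin but pink or turquoise is not meant.

How it is judged:
By the outcome, as a careful person would: the job done as asked, in the order asked, and still so for the second after the job is handed in, while the arm keeps its last pose, push and grip.
It also fails if it takes over 70 s, if anything falls off the work surface, if the arm or the gripper's body presses on something with over 40 N, if the wrist force passes 120 N, or if a joint passes its speed limit or range.

## Working session

There is one attempt and no reset: what is moved stays moved. The work goes in short steps, Python scripts to look and compute and a tool call to move; the robot and the scene stay as the last step left them, time stands still between calls to the robot, and variables do not carry over. Pictures are saved under pics/ and viewed, about 8 in all and at most 12, crops included, and the job is handed in when it is done.

Besides the shell and the picture viewer there is one more tool, called after "Request:" in YAML: its name, and indented under it one key for each argument. step_arm: Moves the arm, as the interface text tells. Its arguments: {"type":"object","properties":{"steps":{"type":"array"}},"required":["steps"]}

```bash
mkdir -p pics; ls; cat > h.py <<'E'
from bench import *
import numpy as np, cv2
def shot(n,f=None):
    p,d=snapshot(n)
    if f: cv2.imwrite('pics/'+f,p[:,:,::-1])
    return p,d
def world(n,d,uv=None):
    """world points for all pixels (H,W,3), nan where no depth"""
    m=camera_model(n); K=np.array(m['intrinsics']);k1=m['k1']
    v,u=np.mgrid[:420,:560]
    x=(u-K[0,2])/K[0,0]; y=(v-K[1,2])/K[1,1]
    xd,yd=x.copy(),y.copy()
    for _ in range(10):
        s=1+k1*(x*x+y*y); x,y=xd/s,yd/s
    P=np.dstack([x,y,np.ones_like(x)])*np.where(d>0,d,np.nan)[...,None]
    R=np.array(m['orientation'])
    if R.shape!=(3,3):
        from scipy.spatial.transform import Rotation as Ro
        R=Ro.from_euler('xyz',R).as_matrix() if R.size==3 else Ro.from_quat(R).as_matrix()
    return P@R.T+np.array(m['origin'])
E
python3 - <<'E'
from h import *
for n in('side','top'):
    m=camera_model(n);print(n,m)
    p,d=shot(n,n+'0.png'); np.save(n+'0.npy',d)
    W=world(n,d); print(np.nanpercentile(W[...,2],[2,20,50,80,98]))
    qs=['nozzle','coupling','cap','nozzle_bin','coupling_bin','stand','can'] 
    for q in qs:
        for r in silhouettes(n,q):
            P=W[r['pixels']]; P=P[~np.isnan(P[:,0])]
            if len(P)==0: continue
            print(n,q,round(r['confidence'],2),np.round(r['rect']),np.median(P,0).round(3),P[:,2].max().round(3))
print(get_obs())
E
```

```text
pics
side {'intrinsics': array([[510.19024033,   0.        , 273.7887653 ],
       [  0.        , 510.19024033, 211.3280651 ],
       [  0.        ,   0.        ,   1.        ]]), 'k1': -0.0001119510481392339, 'origin': array([ 0.29451993, -0.87368268,  0.73586977]), 'orientation': array([-2.14813807,  0.01423774, -0.19181911])}
[-0.56136189 -0.04770932 -0.00065381  0.06857284  0.3251795 ]
side nozzle 0.77 [269. 254. 282. 278.] [ 0.45  -0.03   0.026] 0.062
side coupling 0.76 [250. 194. 262. 211.] [0.455 0.253 0.026] 0.043
side coupling 0.25 [276. 288. 317. 316.] [ 0.475 -0.137  0.029] 0.034
side cap 0.88 [247. 215. 263. 242.] [0.432 0.121 0.037] 0.055
side cap 0.78 [274. 201. 296. 228.] [0.513 0.166 0.031] 0.055
side cap 0.76 [209. 185. 230. 208.] [0.37  0.289 0.048] 0.086
side nozzle_bin 0.74 [294. 173. 361. 214.] [0.646 0.254 0.027] 0.064
side coupling_bin 0.91 [200. 155. 251. 189.] [0.397 0.453 0.025] 0.051
side coupling_bin 0.72 [304. 211. 374. 258.] [0.619 0.071 0.025] 0.052
side coupling_bin 0.52 [307. 278. 379. 377.] [ 0.522 -0.271  0.047] 0.172
side stand 0.82 [306. 276. 376.
[... 1371 characters left out ...]
3] 0.175
{'time': 0.8, 'joint_positions': array([ 1.05792798e+00,  8.71601764e-02,  1.37068802e+00,  1.46868576e-05,
        1.68357731e+00, -1.03112593e-01]), 'qvel': array([-2.26331308e-05, -4.87629262e-05, -7.27239543e-04, -3.60916060e-04,
        1.13021173e-03, -3.12897161e-04]), 'joint_torque': array([ 8.10053439e-05, -3.40004611e+01, -3.02569342e+01,  7.17353588e-02,
        2.35849450e-02,  1.93075346e-05]), 'tool_pos': array([0.21913179, 0.50449205, 0.21353375]), 'ee_rot': array([3.14142489e+00, 2.68899186e-06, 2.73183855e+00]), 'wrist_force': array([ 0.55802448,  0.18817083, -0.98791365]), 'wrist_torque': array([-0.03226643,  0.01534405, -0.01676011]), 'width': 0.09411946572158723}
```

```bash
python3 - <<'E'
import cv2
a=cv2.imread('pics/top0.png')[110:360,110:430]; cv2.imwrite('pics/a1.png',cv2.resize(a,None,fx=2.4,fy=2.4,interpolation=cv2.INTER_CUBIC))
b=cv2.imread('pics/side0.png')[140:390,180:440]; cv2.imwrite('pics/b1.png',cv2.resize(b,None,fx=2.4,fy=2.4,interpolation=cv2.INTER_CUBIC))
E
```

```text
(no output)
```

View pics/a1.png

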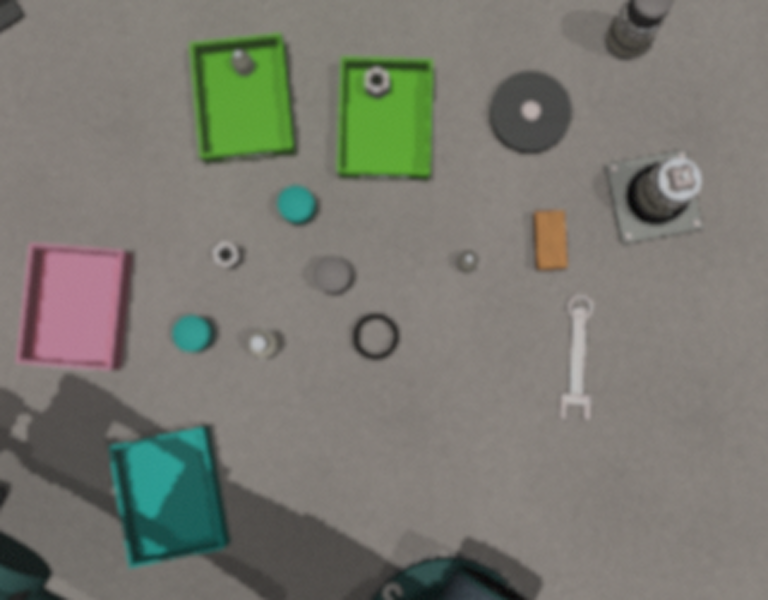

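View pics/b1.png

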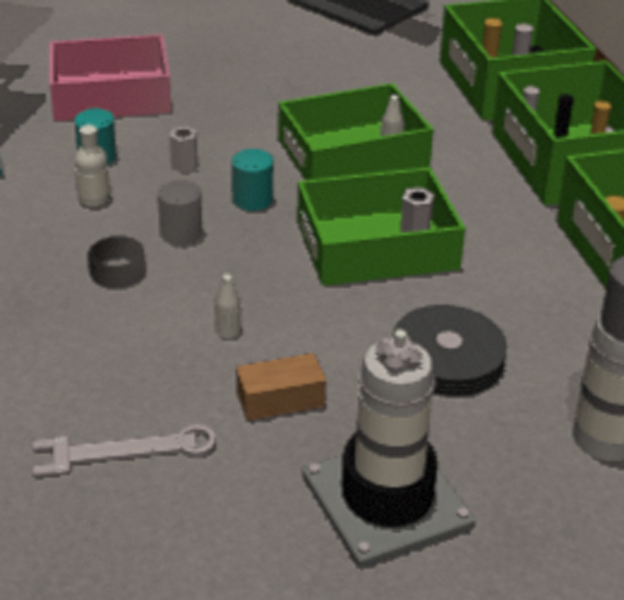

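Top crop (x2.4, offset 110,110): the loose nozzle is at (467,261). The glue bottle at (262,343) looks like it. The loose coupling is at (227,255), and the other nut is in the right green bin at (376,80). The loose grey cap is at (332,275), with turquoise look-alikes at (297,204) and (192,333), and the black tape at (376,336). The nozzle bin is the left green one (243,98), as the side view shows a cone at (392,115). The coupling bin is the right green one (386,118). The pink and turquoise bins are decoys. The can in the stand is at (680,178). Next I'll fit positions and check a close crop.

```bash
cat > fit.py <<'E'
from h import *
from scipy.optimize import least_squares
def circ(P,r,c0):
    f=lambda c:np.hypot(P[:,0]-c[0],P[:,1]-c[1])-r
    s=least_squares(f,c0,loss='soft_l1',f_scale=.001); return s.x,np.median(abs(f(s.x))),len(P)
def near(W,c,rad,z0,z1):
    P=W.reshape(-1,3);P=P[~np.isnan(P[:,0])]
    return P[(np.hypot(P[:,0]-c[0],P[:,1]-c[1])<rad)&(P[:,2]>z0)&(P[:,2]<z1)]
E
python3 - <<'E'
from fit import *
W={n:world(n,np.load(n+'0.npy')) for n in('side','top')}
for n in W:
    print(n,'bench z',[np.median(near(W[n],c,.02,-.02,.02)[:,2]).round(4) for c in [(.4,-.1),(.55,.0),(.38,.2)]])
def rep(name,c,r,zs,zt,rad):
    for n in W:
        P=near(W[n],c,rad,*zs)
        x,e,k=circ(P,r,c) if len(P)>4 else (np.zeros(2),0,0)
        T=near(W[n],c,rad,*zt); 
        print(name,n,'side fit',x.round(4),e.round(4),k,'top mid',((T[:,:2].max(0)+T[:,:2].min(0))/2).round(4) if len(T) else 0,T.mean(0).round(4) if len(T) else 0,len(T))
rep('nozzle',(.45,-.023),.012,(.006,.032),(.045,.07),.03)
rep('cap',(.432,.135),.022,(.006,.046),(.05,.06),.04)
rep('coup',(.456,.258),.0148,(.005,.037),(.039,.047),.03)
rep('canbody',(.525,-.245),.026,(.065,.135),(.14,.15),.045)
rep('neck',(.525,-.245),.012,(.15,.158),(.164,.18),.03)
rep('tape',(.37,.09),.028,(.004,.02),(.021,.028),.05)
for nm,c in(('nb',(.649,.248)),('cb',(.623,.072))):
  for n in W:
    P=near(W[n],c,.1,.046,.054); r=cv2.minAreaRect(P[:,:2].astype('f4')*1000); S=near(W[n],c,.09,.005,.045)
    print(nm,n,np.round(r[0],1),np.round(r[1],1),round(r[2],1),len(P))
P=near(W['side'],(.456,.258),.03,.005,.047);print(np.round(P*1000,1)[::3].tolist())
a=cv2.imread('pics/side0.png');A=cv2.resize(a[180:290,235:345],None,fx=5,fy=5,interpolation=cv2.INTER_CUBIC);cv2.imwrite('pics/c.png',A)
E
```

```text
side bench z [np.float64(-0.0014), np.float64(-0.0015), np.float64(-0.0017)]
top bench z [np.float64(-0.0002), np.float64(-0.0005), np.float64(-0.0006)]
nozzle side side fit [ 0.4503 -0.0229] 0.0008 107 top mid [ 0.4497 -0.0257] [ 0.4499 -0.0266  0.0535] 44
nozzle top side fit [ 0.4511 -0.0252] 0.0006 14 top mid [ 0.4516 -0.0247] [ 0.4515 -0.0243  0.0545] 24
cap side side fit [0.4324 0.1375] 0.001 246 top mid [0.4314 0.1354] [0.4319 0.1338 0.0523] 123
cap top side fit [0.4333 0.1358] 0.0007 25 top mid [0.4339 0.134 ] [0.4333 0.1343 0.0539] 156
coup side side fit [0.456  0.2643] 0.0012 120 top mid [0.4566 0.262 ] [0.4565 0.262  0.0406] 44
coup top side fit [0.4574 0.2613] 0.0016 35 top mid [0.4595 0.2607] [0.4577 0.2605 0.0423] 61
canbody side side fit [ 0.5314 -0.2498] 0.0006 904 top mid [ 0.5313 -0.2523] [ 0.5282 -0.259   0.1445] 308
canbody top side fit [ 0.5326 -0.2513] 0.0003 131 top mid [ 0.5312 -0.2506] [ 0.5305 -0.2488  0.1451] 153
neck side side fit [ 0.5311 -0.2507] 0.0015 74 top mid [ 0.5312 -0.2513] [ 0.531  -0.2514  0.1686] 27
neck top side fit [ 0.5322 -0.2498] 0.0017 34
[... 1038 characters left out ...]
], [462.9, 248.5, 33.4], [443.3, 260.9, 25.3], [450.1, 251.9, 29.9], [457.2, 246.2, 32.4], [466.4, 254.7, 26.1], [445.1, 254.9, 25.7], [451.7, 245.6, 30.4], [460.6, 252.3, 25.2], [443.2, 261.7, 18.6], [450.0, 252.7, 23.3], [457.5, 249.9, 23.9], [465.8, 251.8, 21.7], [444.4, 251.8, 21.4], [452.3, 251.3, 20.7], [460.6, 253.8, 18.0], [470.1, 263.0, 11.1], [447.0, 251.9, 18.0], [454.7, 250.1, 18.0], [463.1, 253.4, 14.8], [443.0, 262.9, 8.5], [449.5, 252.1, 14.3], [457.7, 253.6, 12.3], [465.7, 253.0, 11.6], [444.2, 252.6, 11.6], [451.7, 249.5, 12.5], [459.7, 249.6, 11.4], [441.8, 255.6, 7.0], [449.3, 252.0, 8.2], [457.2, 251.2, 7.6], [465.0, 249.9, 7.4], [450.7, 243.6, 10.1], [459.5, 249.5, 5.2]]
```

View pics/c.png

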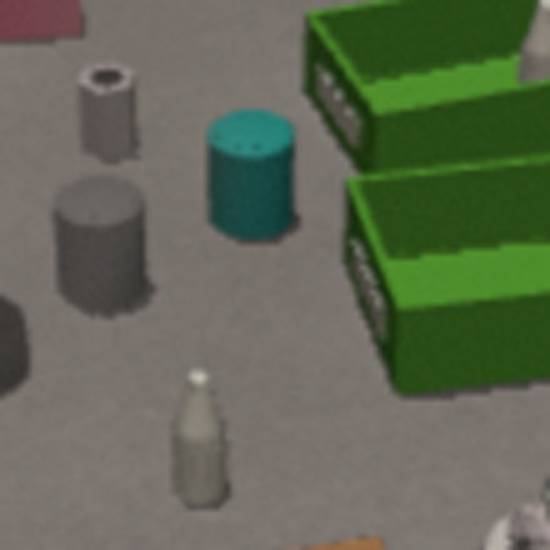

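Close crop of the side view: the nozzle (200,440), the grey cap (100,245), and the hex nut with its through-hole (107,115) all match their descriptions. The turquoise cap at (250,175) is the decoy. I still need the hex yaw.

```bash
python3 - <<'E'
from fit import *
W={n:world(n,np.load(n+'0.npy')) for n in('side','top')}
P=near(W['side'],(.457,.262),.024,.006,.036)[:,:2]
T=[near(W[n],(.457,.262),.024,.0385,.05)[:,:2] for n in W]
a=13.75e-3
def sd(P,c,y):
    q=P-c; k=y+np.arange(6)*np.pi/3
    return (q@np.array([np.cos(k),np.sin(k)])).max(1)-a
for y in range(-30,30,5):
    yr=np.radians(y)
    f=lambda c:sd(P,c,yr)
    s=least_squares(f,(.456,.263),loss='soft_l1',f_scale=.001)
    # top faces: want small penalty outside
    g=[]
    for t in T:
        h=lambda c:np.maximum(sd(t,c,yr),0); u=least_squares(h,t.mean(0)); g.append((1e3*u.cost**.5).round(2))
    print(y,s.x.round(4),round(s.cost*1e6,2),g)
print(get_obs()['time'])
E
```

```text
-30 [0.4559 0.2639] 108.91 [np.float64(2.26), np.float64(0.63)]
-25 [0.4561 0.2637] 103.52 [np.float64(2.11), np.float64(0.18)]
-20 [0.4562 0.2637] 99.21 [np.float64(2.03), np.float64(0.04)]
-15 [0.4564 0.2636] 94.95 [np.float64(2.0), np.float64(0.45)]
-10 [0.4563 0.2637] 95.13 [np.float64(2.08), np.float64(0.85)]
-5 [0.4563 0.2637] 98.95 [np.float64(2.22), np.float64(1.18)]
0 [0.4563 0.2637] 103.13 [np.float64(2.25), np.float64(1.42)]
5 [0.4561 0.2637] 109.36 [np.float64(2.23), np.float64(1.58)]
10 [0.4561 0.2638] 112.64 [np.float64(2.26), np.float64(1.63)]
15 [0.456 0.264] 113.15 [np.float64(2.36), np.float64(1.56)]
20 [0.456  0.2639] 111.96 [np.float64(2.46), np.float64(1.37)]
25 [0.456  0.2639] 110.46 [np.float64(2.42), np.float64(1.07)]
0.8
```

Request:
step_arm:
  steps:
    - {"jaw": 0.6,"tx": -0.423,"ty": -0.393,"tz": 0.08,"az": -0.41}
    - {"jaw": 0.6,"tx": -0.423,"ty": -0.393,"tz": 0.08,"az": -0.41}
    - {"jaw": 0.6,"tx": -0.423,"ty": -0.393,"tz": 0.08,"az": -0.41}
    - {"jaw": 0.6,"tx": -0.423,"ty": -0.393,"tz": 0.08,"az": -0.41}
    - {"jaw": 0.6,"tx": -0.423,"ty": -0.393,"tz": 0.08,"az": -0.41}
    - {"jaw": 0.6,"tx": -0.423,"ty": -0.393,"tz": 0.08,"az": -0.41}
    - {"jaw": 0.6,"tx": -0.423,"ty": -0.393,"tz": 0.08,"az": -0.41}
    - {"jaw": 0.6,"tx": -0.423,"ty": -0.393,"tz": 0.08,"az": -0.41}

```text
invalid input
```

Request:
step_arm:
  steps:
    - {"jaw": 0.6,"tx": -0.423,"ty": -0.393,"tz": 0.08,"ax": 0,"ay": 0,"az": -0.41}
    - {"jaw": 0.6,"tx": -0.423,"ty": -0.393,"tz": 0.08,"ax": 0,"ay": 0,"az": -0.41}
    - {"jaw": 0.6,"tx": -0.423,"ty": -0.393,"tz": 0.08,"ax": 0,"ay": 0,"az": -0.41}
    - {"jaw": 0.6,"tx": -0.423,"ty": -0.393,"tz": 0.08,"ax": 0,"ay": 0,"az": -0.41}
    - {"jaw": 0.6,"tx": -0.423,"ty": -0.393,"tz": 0.08,"ax": 0,"ay": 0,"az": -0.41}
    - {"jaw": 0.6,"tx": -0.423,"ty": -0.393,"tz": 0.08,"ax": 0,"ay": 0,"az": -0.41}
    - {"jaw": 0.6,"tx": -0.423,"ty": -0.393,"tz": 0.08,"ax": 0,"ay": 0,"az": -0.41}
    - {"jaw": 0.6,"tx": -0.423,"ty": -0.393,"tz": 0.08,"ax": 0,"ay": 0,"az": -0.41}

```text
time: 1.6
tool_pos: [0.3766, 0.144, 0.1594]
ee_rot: [3.141, 0.002, -3.141]
wrist_force: [0.9, 0.1, 1.1]
width: 0.0564
```

Request:
step_arm:
  steps:
    - {"jaw": 0.6,"tx": -0.074,"ty": -0.168,"tz": 0.06,"ax": 0,"ay": 0,"az": 0}
    - {"jaw": 0.6,"tx": -0.074,"ty": -0.168,"tz": 0.06,"ax": 0,"ay": 0,"az": 0}
    - {"jaw": 0.6,"tx": -0.074,"ty": -0.168,"tz": 0.06,"ax": 0,"ay": 0,"az": 0}
    - {"jaw": 0.6,"tx": -0.074,"ty": -0.168,"tz": 0.06,"ax": 0,"ay": 0,"az": 0}
    - {"jaw": 0.6,"tx": -0.074,"ty": -0.168,"tz": 0.06,"ax": 0,"ay": 0,"az": 0}
    - {"jaw": 0.6,"tx": -0.074,"ty": -0.168,"tz": 0.06,"ax": 0,"ay": 0,"az": 0}
    - {"jaw": 0.6,"tx": -0.074,"ty": -0.168,"tz": 0.06,"ax": 0,"ay": 0,"az": 0}

```text
time: 2.3
tool_pos: [0.4508, -0.0231, 0.1]
ee_rot: [3.141, 0.002, -3.14]
wrist_force: [0.3, -0.2, 0.1]
width: 0.0566
```

Request:
step_arm:
  steps:
    - {"jaw": 0.6,"tx": 0,"ty": -0.001,"tz": 0.05,"ax": 0,"ay": 0,"az": 0}
    - {"jaw": 0.6,"tx": 0,"ty": -0.001,"tz": 0.088,"ax": 0,"ay": 0,"az": 0}
    - {"jaw": 0.6,"tx": 0,"ty": -0.001,"tz": 0.088,"ax": 0,"ay": 0,"az": 0}
    - {"jaw": 0.1,"tx": 0,"ty": -0.001,"tz": 0.088,"ax": 0,"ay": 0,"az": 0}
    - {"jaw": 0.1,"tx": 0,"ty": -0.001,"tz": 0.088,"ax": 0,"ay": 0,"az": 0}
    - {"jaw": 0.1,"tx": 0,"ty": -0.001,"tz": 0.088,"ax": 0,"ay": 0,"az": 0}
    - {"jaw": 0.1,"tx": 0,"ty": -0.001,"tz": 0.088,"ax": 0,"ay": 0,"az": 0}
    - {"jaw": 0.1,"tx": 0,"ty": -0.001,"tz": 0.088,"ax": 0,"ay": 0,"az": 0}

```text
time: 3.1
tool_pos: [0.4513, -0.0238, 0.0124]
ee_rot: [3.14, 0.003, -3.14]
wrist_force: [-0.4, 1.9, 2.1]
width: 0.0236
```

Request:
step_arm:
  steps:
    - {"jaw": 0.1,"tx": 0,"ty": 0,"tz": -0.05,"ax": 0,"ay": 0,"az": 0}
    - {"jaw": 0.1,"tx": 0,"ty": 0,"tz": -0.1,"ax": 0,"ay": 0,"az": 0}
    - {"jaw": 0.1,"tx": -0.175,"ty": 0.267,"tz": -0.11,"ax": 0,"ay": 0,"az": 0}
    - {"jaw": 0.1,"tx": -0.175,"ty": 0.267,"tz": -0.11,"ax": 0,"ay": 0,"az": 0}
    - {"jaw": 0.1,"tx": -0.175,"ty": 0.267,"tz": -0.11,"ax": 0,"ay": 0,"az": 0}
    - {"jaw": 0.1,"tx": -0.175,"ty": 0.267,"tz": -0.11,"ax": 0,"ay": 0,"az": 0}
    - {"jaw": 0.1,"tx": -0.175,"ty": 0.267,"tz": -0.11,"ax": 0,"ay": 0,"az": 0}
    - {"jaw": 0.1,"tx": -0.175,"ty": 0.267,"tz": -0.11,"ax": 0,"ay": 0,"az": 0}

```text
time: 3.9
tool_pos: [0.6157, 0.2287, 0.1225]
ee_rot: [3.141, 0.003, -3.14]
wrist_force: [1.0, -1.0, -0.0]
width: 0.0233
```

Request:
step_arm:
  steps:
    - {"jaw": 0.1,"tx": 0,"ty": 0,"tz": 0,"ax": 0,"ay": 0,"az": 0}

```text
time: 4.0
tool_pos: [0.6172, 0.2335, 0.1201]
ee_rot: [3.139, 0.002, -3.135]
wrist_force: [-0.7, -0.5, -1.4]
width: 0.0235
```

Request:
step_arm:
  steps:
    - {"jaw": 0.1,"tx": -0.009,"ty": 0.01,"tz": 0,"ax": 0,"ay": 0,"az": 0}
    - {"jaw": 0.1,"tx": -0.009,"ty": 0.01,"tz": 0.05,"ax": 0,"ay": 0,"az": 0}
    - {"jaw": 0.1,"tx": -0.009,"ty": 0.01,"tz": 0.09,"ax": 0,"ay": 0,"az": 0}
    - {"jaw": 0.1,"tx": -0.009,"ty": 0.01,"tz": 0.1025,"ax": 0,"ay": 0,"az": 0}
    - {"jaw": 0.1,"tx": -0.009,"ty": 0.01,"tz": 0.1025,"ax": 0,"ay": 0,"az": 0}
    - {"jaw": 0.1,"tx": -0.009,"ty": 0.01,"tz": 0.1025,"ax": 0,"ay": 0,"az": 0}

```text
time: 4.6
tool_pos: [0.6263, 0.2432, 0.0182]
ee_rot: [3.139, 0.002, -3.136]
wrist_force: [-0.0, -0.4, -0.8]
width: 0.0235
```

Request:
step_arm:
  steps:
    - {"jaw": 0.1,"tx": 0,"ty": 0,"tz": 0.001,"ax": 0,"ay": 0,"az": 0}
    - {"jaw": 0.42,"tx": 0,"ty": 0,"tz": 0.001,"ax": 0,"ay": 0,"az": 0}
    - {"jaw": 0.42,"tx": 0,"ty": 0,"tz": 0.001,"ax": 0,"ay": 0,"az": 0}
    - {"jaw": 0.42,"tx": 0,"ty": 0,"tz": 0.001,"ax": 0,"ay": 0,"az": 0}
    - {"jaw": 0.42,"tx": 0,"ty": 0,"tz": -0.03,"ax": 0,"ay": 0,"az": 0}
    - {"jaw": 0.42,"tx": 0,"ty": 0,"tz": -0.08,"ax": 0,"ay": 0,"az": 0}
    - {"jaw": 0.42,"tx": 0,"ty": 0,"tz": -0.1,"ax": 0,"ay": 0,"az": 0}

```text
time: 5.3
tool_pos: [0.6283, 0.2436, 0.1239]
ee_rot: [3.137, 0.009, -3.136]
wrist_force: [0.3, 0.2, 0.8]
width: 0.0394
```

Request:
step_arm:
  steps:
    - {"jaw": 0.6,"tx": 0.171,"ty": 0.018,"tz": 0.02,"ax": 0,"ay": 0,"az": -0.26}
    - {"jaw": 0.6,"tx": 0.171,"ty": 0.018,"tz": 0.02,"ax": 0,"ay": 0,"az": -0.26}
    - {"jaw": 0.6,"tx": 0.171,"ty": 0.018,"tz": 0.02,"ax": 0,"ay": 0,"az": -0.26}
    - {"jaw": 0.6,"tx": 0.171,"ty": 0.018,"tz": 0.02,"ax": 0,"ay": 0,"az": -0.26}
    - {"jaw": 0.6,"tx": 0.171,"ty": 0.018,"tz": 0.02,"ax": 0,"ay": 0,"az": -0.26}
    - {"jaw": 0.6,"tx": 0.171,"ty": 0.018,"tz": 0.02,"ax": 0,"ay": 0,"az": -0.26}
    - {"jaw": 0.6,"tx": 0.171,"ty": 0.018,"tz": 0.02,"ax": 0,"ay": 0,"az": -0.26}

```text
time: 6.0
tool_pos: [0.4589, 0.2608, 0.1029]
ee_rot: [3.14, 0.012, -2.877]
wrist_force: [0.7, 1.0, 0.2]
width: 0.0563
```

```bash
python3 - <<'E'
from fit import *
p,d=shot('side','s1.png');W=world('side',d)
a=cv2.imread('pics/s1.png')[140:290,180:400];cv2.imwrite('pics/s1c.png',cv2.resize(a,None,fx=3.5,fy=3.5,interpolation=cv2.INTER_CUBIC))
P=near(W,(.626,.2435),.03,.048,.075);print(P.mean(0),P[:,2].max(),len(P))
print(get_obs()['tool_pos'],get_obs()['ee_rot'])
E
```

```text
[0.62434342 0.2392101  0.056662  ] 0.06612243808066542 31
[0.45887562 0.26073122 0.10274078] [ 3.13974201  0.011528   -2.87691971]
```

View pics/s1c.png

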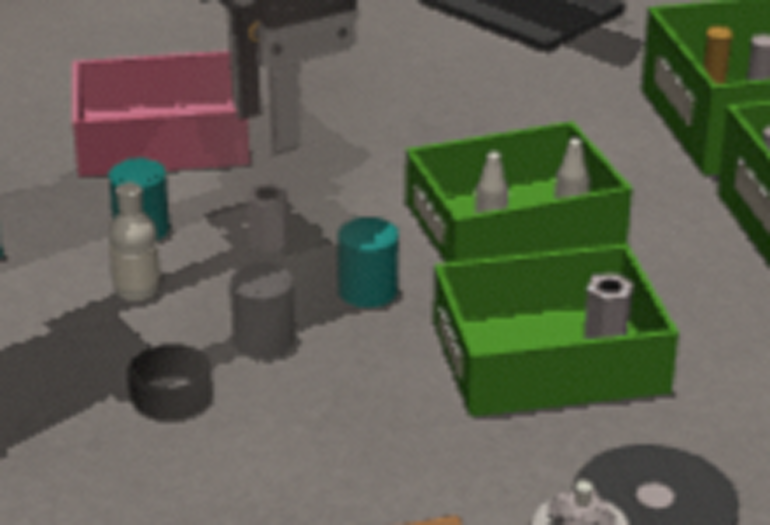

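The nozzle stands upright in the bin at (493,185), next to the stock one. Its tip height of 66 mm fits. Next, the coupling.

Request:
step_arm:
  steps:
    - {"jaw": 0.6,"tx": 0.001,"ty": 0.0015,"tz": 0.045,"ax": 0,"ay": -0.011,"az": 0}
    - {"jaw": 0.6,"tx": 0.001,"ty": 0.0015,"tz": 0.09,"ax": 0,"ay": -0.011,"az": 0}
    - {"jaw": 0.6,"tx": 0.001,"ty": 0.0015,"tz": 0.09,"ax": 0,"ay": -0.011,"az": 0}
    - {"jaw": 0.1,"tx": 0.001,"ty": 0.0015,"tz": 0.09,"ax": 0,"ay": -0.011,"az": 0}
    - {"jaw": 0.1,"tx": 0.001,"ty": 0.0015,"tz": 0.09,"ax": 0,"ay": -0.011,"az": 0}
    - {"jaw": 0.1,"tx": 0.001,"ty": 0.0015,"tz": 0.09,"ax": 0,"ay": -0.011,"az": 0}
    - {"jaw": 0.1,"tx": 0.001,"ty": 0.0015,"tz": 0.09,"ax": 0,"ay": -0.011,"az": 0}
    - {"jaw": 0.1,"tx": 0.001,"ty": 0.0015,"tz": 0.09,"ax": 0,"ay": -0.011,"az": 0}

```text
time: 6.85
tool_pos: [0.4588, 0.2625, 0.0131]
ee_rot: [3.14, 0.023, -2.877]
wrist_force: [-0.5, -0.1, 0.2]
width: 0.0279
```

Request:
step_arm:
  steps:
    - {"jaw": 0.1,"tx": 0,"ty": 0,"tz": -0.05,"ax": 0,"ay": 0,"az": 0}
    - {"jaw": 0.1,"tx": 0,"ty": 0,"tz": -0.1,"ax": 0,"ay": 0,"az": 0}
    - {"jaw": 0.1,"tx": -0.0895,"ty": -0.219,"tz": -0.11,"ax": 0,"ay": 0,"az": 0}
    - {"jaw": 0.1,"tx": -0.0895,"ty": -0.219,"tz": -0.11,"ax": 0,"ay": 0,"az": 0}
    - {"jaw": 0.1,"tx": -0.0895,"ty": -0.219,"tz": -0.11,"ax": 0,"ay": 0,"az": 0}
    - {"jaw": 0.1,"tx": -0.0895,"ty": -0.219,"tz": -0.11,"ax": 0,"ay": 0,"az": 0}
    - {"jaw": 0.1,"tx": -0.0895,"ty": -0.219,"tz": -0.11,"ax": 0,"ay": 0,"az": 0}
    - {"jaw": 0.1,"tx": -0.0895,"ty": -0.219,"tz": -0.11,"ax": 0,"ay": 0,"az": 0}

```text
time: 7.65
tool_pos: [0.6022, 0.0692, 0.1242]
ee_rot: [-3.142, 0.023, -2.883]
wrist_force: [0.2, 0.8, -2.1]
width: 0.0277
```

Request:
step_arm:
  steps:
    - {"jaw": 0.1,"tx": 0,"ty": 0,"tz": 0,"ax": 0,"ay": 0,"az": 0}

```text
time: 7.75
tool_pos: [0.6019, 0.0689, 0.1235]
ee_rot: [3.141, 0.022, -2.884]
wrist_force: [0.4, 0.6, -0.7]
width: 0.0277
```

Request:
step_arm:
  steps:
    - {"jaw": 0.1,"tx": 0,"ty": 0.005,"tz": 0.04,"ax": 0,"ay": 0,"az": 0}
    - {"jaw": 0.1,"tx": 0,"ty": 0.005,"tz": 0.085,"ax": 0,"ay": 0,"az": 0}
    - {"jaw": 0.1,"tx": 0,"ty": 0.005,"tz": 0.105,"ax": 0,"ay": 0,"az": 0}
    - {"jaw": 0.1,"tx": 0,"ty": 0.005,"tz": 0.106,"ax": 0,"ay": 0,"az": 0}
    - {"jaw": 0.1,"tx": 0,"ty": 0.005,"tz": 0.106,"ax": 0,"ay": 0,"az": 0}

```text
time: 8.25
tool_pos: [0.6017, 0.0756, 0.017]
ee_rot: [3.14, 0.021, -2.882]
wrist_force: [0.3, 0.5, -1.2]
width: 0.0275
```

Request:
step_arm:
  steps:
    - {"jaw": 0.43,"tx": 0,"ty": 0,"tz": 0,"ax": 0,"ay": 0,"az": 0}
    - {"jaw": 0.43,"tx": 0,"ty": 0,"tz": 0,"ax": 0,"ay": 0,"az": 0}
    - {"jaw": 0.43,"tx": 0,"ty": 0,"tz": 0,"ax": 0,"ay": 0,"az": 0}
    - {"jaw": 0.43,"tx": 0,"ty": 0,"tz": -0.03,"ax": 0,"ay": 0.022,"az": 0}
    - {"jaw": 0.43,"tx": 0,"ty": 0,"tz": -0.08,"ax": 0,"ay": 0.022,"az": 0}
    - {"jaw": 0.43,"tx": 0,"ty": 0,"tz": -0.11,"ax": 0,"ay": 0.022,"az": 0}
    - {"jaw": 0.43,"tx": 0,"ty": 0,"tz": -0.11,"ax": 0,"ay": 0.022,"az": 0}

```text
time: 8.95
tool_pos: [0.6033, 0.075, 0.1345]
ee_rot: [-3.14, 0.011, -2.882]
wrist_force: [0.3, -0.1, 0.0]
width: 0.0401
```

Request:
step_arm:
  steps:
    - {"jaw": 0.75,"tx": 0.149,"ty": 0.103,"tz": 0,"ax": 0,"ay": 0.011,"az": 0.26}
    - {"jaw": 0.75,"tx": 0.149,"ty": 0.103,"tz": 0,"ax": 0,"ay": 0.011,"az": 0.26}
    - {"jaw": 0.75,"tx": 0.149,"ty": 0.103,"tz": 0,"ax": 0,"ay": 0.011,"az": 0.26}
    - {"jaw": 0.75,"tx": 0.149,"ty": 0.103,"tz": 0,"ax": 0,"ay": 0.011,"az": 0.26}
    - {"jaw": 0.75,"tx": 0.149,"ty": 0.103,"tz": 0,"ax": 0,"ay": 0.011,"az": 0.26}
    - {"jaw": 0.75,"tx": 0.149,"ty": 0.103,"tz": 0,"ax": 0,"ay": 0.011,"az": 0.26}
    - {"jaw": 0.75,"tx": 0.149,"ty": 0.103,"tz": 0,"ax": 0,"ay": 0.011,"az": 0.26}

```text
time: 9.65
tool_pos: [0.4337, 0.1359, 0.1323]
ee_rot: [-3.141, 0.001, 3.14]
wrist_force: [-0.3, 0.1, 0.2]
width: 0.0705
```

```bash
python3 - <<'E'
from fit import *
p,d=shot('side','s2.png');W=world('side',d)
a=cv2.imread('pics/s2.png')[140:290,180:400];cv2.imwrite('pics/s2c.png',cv2.resize(a,None,fx=3.5,fy=3.5,interpolation=cv2.INTER_CUBIC))
print(circ(near(W,(.433,.136),.04,.006,.046),.022,(.433,.136)))
p,d=shot('top');W=world('top',d)
P=near(W,(.602,.0755),.025,.035,.055);print(P.mean(0),P[:,2].max(),len(P))
print(get_obs()['tool_pos'],get_obs()['ee_rot'])
E
```

```text
(array([0.43260445, 0.13737753]), np.float64(0.001036038389993197), 248)
[0.59930249 0.07370143 0.04506814] 0.05238330100671029 89
[0.43383362 0.13584173 0.13228096] [-3.14146694e+00  1.26832247e-04  3.13977463e+00]
```

View pics/s2c.png

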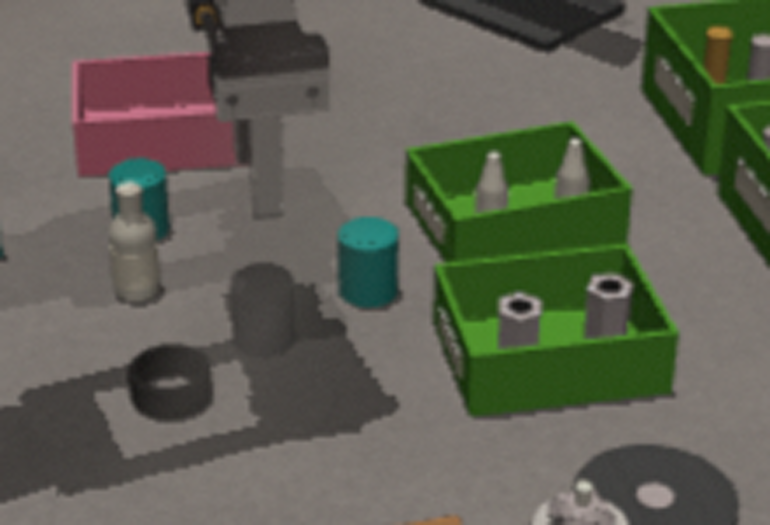

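Both the nozzle (493,185) and the coupling (519,320) stand in the right bins. Next, the cap.

Request:
step_arm:
  steps:
    - {"jaw": 0.75,"tx": 0.001,"ty": 0,"tz": 0.05,"ax": 0,"ay": 0,"az": 0}
    - {"jaw": 0.75,"tx": 0.001,"ty": 0,"tz": 0.1,"ax": 0,"ay": 0,"az": 0}
    - {"jaw": 0.75,"tx": 0.001,"ty": 0,"tz": 0.11,"ax": 0,"ay": 0,"az": 0}
    - {"jaw": 0.75,"tx": 0.001,"ty": 0,"tz": 0.11,"ax": 0,"ay": 0,"az": 0}
    - {"jaw": 0.3,"tx": 0.001,"ty": 0,"tz": 0.11,"ax": 0,"ay": 0,"az": 0}
    - {"jaw": 0.3,"tx": 0.001,"ty": 0,"tz": 0.11,"ax": 0,"ay": 0,"az": 0}
    - {"jaw": 0.3,"tx": 0.001,"ty": 0,"tz": 0.11,"ax": 0,"ay": 0,"az": 0}
    - {"jaw": 0.3,"tx": 0.001,"ty": 0,"tz": 0.11,"ax": 0,"ay": 0,"az": 0}

```text
time: 10.55
tool_pos: [0.4342, 0.1361, 0.024]
ee_rot: [3.141, 0.004, 3.14]
wrist_force: [0.0, 0.1, 3.0]
width: 0.0434
```

Request:
step_arm:
  steps:
    - {"jaw": 0.3,"tx": 0,"ty": 0,"tz": 0,"ax": 0,"ay": 0,"az": 0}

```text
time: 10.65
tool_pos: [0.4347, 0.1362, 0.0248]
ee_rot: [3.141, 0.005, 3.14]
wrist_force: [0.1, -0.6, -1.4]
width: 0.0432
```

Request:
step_arm:
  steps:
    - {"jaw": 0.3,"tx": 0,"ty": 0,"tz": -0.05,"ax": 0,"ay": 0,"az": 0}
    - {"jaw": 0.3,"tx": 0,"ty": 0,"tz": -0.1,"ax": 0,"ay": 0,"az": 0}
    - {"jaw": 0.3,"tx": -0.01,"ty": -0.03,"tz": -0.15,"ax": 0,"ay": 0,"az": 0}
    - {"jaw": 0.3,"tx": -0.02,"ty": -0.07,"tz": -0.18,"ax": 0,"ay": 0,"az": 0}
    - {"jaw": 0.3,"tx": -0.03,"ty": -0.115,"tz": -0.205,"ax": 0,"ay": 0,"az": 0}
    - {"jaw": 0.3,"tx": -0.04,"ty": -0.16,"tz": -0.205,"ax": 0,"ay": 0,"az": 0}
    - {"jaw": 0.3,"tx": -0.05,"ty": -0.2,"tz": -0.205,"ax": 0,"ay": 0,"az": 0}
    - {"jaw": 0.3,"tx": -0.06,"ty": -0.24,"tz": -0.205,"ax": 0,"ay": 0,"az": 0}

```text
time: 11.45
tool_pos: [0.4935, -0.1064, 0.2309]
ee_rot: [-3.142, 0.007, 3.139]
wrist_force: [1.6, 0.9, 0.7]
width: 0.0432
```

Request:
step_arm:
  steps:
    - {"jaw": 0.3,"tx": -0.038,"ty": -0.144,"tz": 0,"ax": 0,"ay": 0.006,"az": 0}
    - {"jaw": 0.3,"tx": -0.038,"ty": -0.144,"tz": 0,"ax": 0,"ay": 0.006,"az": 0}
    - {"jaw": 0.3,"tx": -0.038,"ty": -0.144,"tz": 0,"ax": 0,"ay": 0.006,"az": 0}
    - {"jaw": 0.3,"tx": -0.038,"ty": -0.144,"tz": 0,"ax": 0,"ay": 0.006,"az": 0}
    - {"jaw": 0.3,"tx": -0.038,"ty": -0.144,"tz": 0,"ax": 0,"ay": 0.006,"az": 0}
    - {"jaw": 0.3,"tx": -0.038,"ty": -0.144,"tz": 0,"ax": 0,"ay": 0.006,"az": 0}

```text
time: 12.05
tool_pos: [0.5311, -0.2495, 0.2313]
ee_rot: [3.141, 0.001, 3.14]
wrist_force: [-0.2, -0.2, -0.2]
width: 0.0431
```

```bash
python3 - <<'E'
from fit import *
o=get_obs();print(o['tool_pos'],o['ee_rot'],o['wrist_force'])
for n in('side','top'):
    p,d=shot(n,n+'3.png');W=world(n,d)
    m=None
    for r in silhouettes(n,'cap')[:4]:
        P=W[r['pixels']];print(n,r['confidence'],r['rect'],np.nanmedian(P,0).round(3),np.nanmin(P[:,2]).round(3),np.nanmax(P[:,2]).round(3))
    c=o['tool_pos'][:2]
    for z in((.207,.222),(.222,.255)):
        P=near(W,c,.03,*z)
        if len(P)>5: print(n,z,circ(P,.022,c),P.min(0).round(4),P.max(0).round(4))
    print('can',circ(near(W,(.5315,-.251),.045,.065,.135),.026,(.5315,-.251)))
a=cv2.imread('pics/side3.png');cv2.imwrite('pics/s3c.png',cv2.resize(a[200:370,270:430],None,fx=3.5,fy=3.5,interpolation=cv2.INTER_CUBIC))
E
```

```text
[ 0.5310535  -0.24950018  0.23126306] [3.14101784e+00 8.47854948e-04 3.13995663e+00] [-0.18724179 -0.15342649 -0.23162357]
side 0.88 [333.9, 233.2, 360.1, 271.3] [ 0.516 -0.262  0.236] -0.004 0.262
side 0.61 [273.1, 200.5, 294.7, 227.4] [0.513 0.165 0.034] -0.004 0.056
side 0.54 [209.5, 183.8, 228.7, 207.2] [0.37  0.289 0.049] 0.003 0.086
side 0.44 [418.3, 246.0, 457.8, 336.4] [ 0.716 -0.238  0.097] -0.004 0.175
side (0.207, 0.222) (array([ 0.53000524, -0.24818658]), np.float64(0.0005351959927286289), 166) [ 0.5076 -0.272   0.2071] [ 0.5475 -0.248   0.2217]
side (0.222, 0.255) (array([ 0.53047615, -0.2489821 ]), np.float64(0.000614905708764912), 252) [ 0.5075 -0.2782  0.222 ] [ 0.5405 -0.2214  0.255 ]
can (array([ 0.53152   , -0.24975503]), np.float64(0.0005839458360428589), 906)
top 0.73 [223.9, 187.9, 243.4, 201.7] [0.515 0.178 0.053] 0.022 0.061
top 0.46 [184.3, 240.5, 195.9, 254.0] [0.365 0.294 0.052] 0.002 0.062
top (0.222, 0.255) (array([ 0.53093479, -0.24819327]), np.float64(0.00019080109167935073), 10) [ 0.5089 -0.2599  0.2267] [ 0.5127 -0.245   0.2548]
can (array([ 0.53239204, -0.25123203]), np.float64(0.0003993538863270689), 35)
```

View pics/s3c.png

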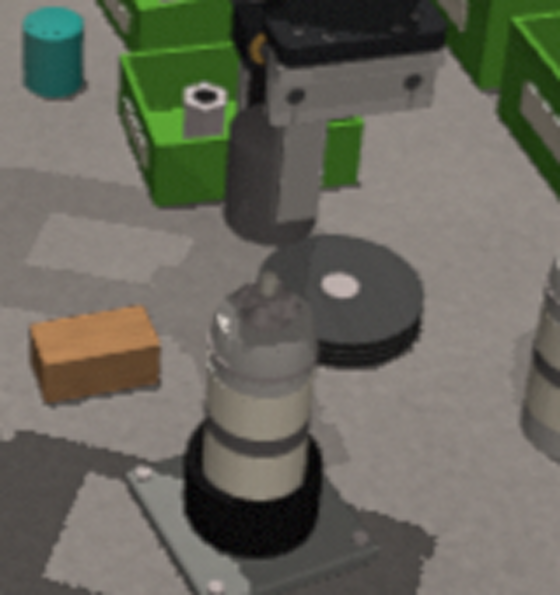

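The cap hangs upright over the can. In the same camera it is about 1.3 mm off in x and 1.5 mm off in y, so I'll correct that and lower it.

Request:
step_arm:
  steps:
    - {"jaw": 0.3,"tx": -0.0014,"ty": -0.0015,"tz": 0,"ax": 0,"ay": 0,"az": 0}
    - {"jaw": 0.3,"tx": -0.0014,"ty": -0.0015,"tz": 0.015,"ax": 0,"ay": 0,"az": 0}
    - {"jaw": 0.3,"tx": -0.0014,"ty": -0.0015,"tz": 0.03,"ax": 0,"ay": 0,"az": 0}
    - {"jaw": 0.3,"tx": -0.0014,"ty": -0.0015,"tz": 0.043,"ax": 0,"ay": 0,"az": 0}
    - {"jaw": 0.3,"tx": -0.0014,"ty": -0.0015,"tz": 0.043,"ax": 0,"ay": 0,"az": 0}

```text
time: 12.75
tool_pos: [0.5314, -0.2498, 0.1848]
ee_rot: [3.139, -0.003, 3.141]
wrist_force: [0.2, -0.0, -0.7]
width: 0.0431
```

Request:
step_arm:
  steps:
    - {"jaw": 0.3,"tx": -0.001,"ty": -0.001,"tz": 0.002,"ax": 0,"ay": 0,"az": 0}
    - {"jaw": 0.3,"tx": -0.001,"ty": -0.001,"tz": 0.004,"ax": 0,"ay": 0,"az": 0}
    - {"jaw": 0.3,"tx": -0.001,"ty": -0.001,"tz": 0.006,"ax": 0,"ay": 0,"az": 0}

```text
time: 13.05
tool_pos: [0.5328, -0.2508, 0.1798]
ee_rot: [3.139, -0.002, 3.141]
wrist_force: [-1.0, 2.1, 4.4]
width: 0.043
```

Request:
step_arm:
  steps:
    - {"jaw": 0.3,"tx": 0,"ty": 0,"tz": 0.002,"ax": 0,"ay": 0,"az": 0}
    - {"jaw": 0.3,"tx": 0,"ty": 0,"tz": 0.004,"ax": 0,"ay": 0,"az": 0}

```text
time: 13.25
tool_pos: [0.5332, -0.2509, 0.1774]
ee_rot: [3.14, 0.0, 3.141]
wrist_force: [-0.8, 1.8, 6.3]
width: 0.0433
```

Request:
step_arm:
  steps:
    - {"jaw": 0.3,"tx": 0,"ty": 0,"tz": 0.002,"ax": 0,"ay": 0,"az": 0}
    - {"jaw": 0.3,"tx": 0,"ty": 0,"tz": 0.003,"ax": 0,"ay": 0,"az": 0}

```text
time: 13.45
tool_pos: [0.5334, -0.2511, 0.1762]
ee_rot: [3.141, 0.002, 3.141]
wrist_force: [-1.3, 1.9, 7.4]
width: 0.0434
```

Request:
step_arm:
  steps:
    - {"jaw": 0.3,"tx": 0,"ty": 0,"tz": 0.002,"ax": 0,"ay": 0,"az": 0}
    - {"jaw": 0.3,"tx": 0,"ty": 0,"tz": 0.003,"ax": 0,"ay": 0,"az": 0}

```text
time: 13.65
tool_pos: [0.5336, -0.2512, 0.1754]
ee_rot: [-3.141, 0.004, 3.141]
wrist_force: [-1.8, 2.5, 8.2]
width: 0.0435
```

Request:
step_arm:
  steps:
    - {"jaw": 0.3,"tx": 0.001,"ty": 0.0007,"tz": 0.003,"ax": 0,"ay": 0,"az": 0}
    - {"jaw": 0.3,"tx": 0.001,"ty": 0.0007,"tz": 0.005,"ax": 0,"ay": 0,"az": 0}
    - {"jaw": 0.3,"tx": 0.001,"ty": 0.0007,"tz": 0.006,"ax": 0,"ay": 0,"az": 0}

```text
time: 13.95
tool_pos: [0.5336, -0.2511, 0.1725]
ee_rot: [-3.138, 0.008, 3.141]
wrist_force: [-1.6, 1.3, 10.3]
width: 0.0433
```

Request:
step_arm:
  steps:
    - {"jaw": 0.3,"tx": 0.001,"ty": 0.0005,"tz": 0.004,"ax": 0,"ay": 0.008,"az": 0}
    - {"jaw": 0.3,"tx": 0.001,"ty": 0.0005,"tz": 0.006,"ax": 0,"ay": 0.008,"az": 0}

```text
time: 14.15
tool_pos: [0.5338, -0.2513, 0.1703]
ee_rot: [-3.135, 0.005, 3.141]
wrist_force: [-1.4, 1.5, 13.0]
width: 0.0436
```

Request:
step_arm:
  steps:
    - {"jaw": 0.3,"tx": 0,"ty": 0,"tz": 0.003,"ax": 0,"ay": 0,"az": 0}
    - {"jaw": 0.3,"tx": 0,"ty": 0,"tz": 0.005,"ax": 0,"ay": 0,"az": 0}

```text
time: 14.35
tool_pos: [0.5344, -0.2518, 0.1669]
ee_rot: [-3.133, 0.008, 3.141]
wrist_force: [0.2, 1.8, 4.9]
width: 0.0433
```

Request:
step_arm:
  steps:
    - {"jaw": 0.3,"tx": 0.001,"ty": 0.0005,"tz": 0.003,"ax": -0.008,"ay": 0.008,"az": 0}
    - {"jaw": 0.3,"tx": 0.001,"ty": 0.0005,"tz": 0.005,"ax": -0.008,"ay": 0.008,"az": 0}
    - {"jaw": 0.3,"tx": 0.001,"ty": 0.0005,"tz": 0.006,"ax": -0.008,"ay": 0.008,"az": 0}

```text
time: 14.65
tool_pos: [0.5345, -0.2519, 0.1632]
ee_rot: [-3.139, 0.004, 3.141]
wrist_force: [-1.6, 1.4, 11.3]
width: 0.0431
```

```bash
cat > chk.py <<'E'
from fit import *
import sys
o=get_obs();print(o['time'],o['tool_pos'],o['ee_rot'],o['wrist_force'],o['width'])
p,d=shot('side','side%s.png'%sys.argv[1]);W=world('side',d)
a=cv2.imread('pics/side%s.png'%sys.argv[1]);cv2.imwrite('pics/s%sc.png'%sys.argv[1],cv2.resize(a[200:370,270:430],None,fx=3.5,fy=3.5,interpolation=cv2.INTER_CUBIC))
c=(.5315,-.25)
for z in((.07,.125),(.15,.185)):print(z,circ(near(W,c,.04,*z),.026 if z[0]<.1 else .022,c))
P=near(W,c,.05,.06,.26)  # front profile: radius vs z
q=np.hypot(P[:,0]-c[0],P[:,1]-c[1])
for z in np.arange(.128,.16,.003):
    s=(P[:,2]>z)&(P[:,2]<z+.003)&(P[:,1]<c[1]); print(round(z,3),(np.median(q[s])*1e3).round(1),s.sum(),end='; ')
o=get_obs();print(o['time'],o['tool_pos'],o['wrist_force'])
E
python3 chk.py 4
```

```text
14.65 [ 0.53449611 -0.25188651  0.16318375] [-3.13882346  0.00350913  3.14124303] [-1.56093211  1.39647546 11.29240135] 0.04309130822997603
(0.07, 0.125) (array([ 0.5314764, -0.249731 ]), np.float64(0.0005504473954562467), 702)
(0.15, 0.185) (array([ 0.53787723, -0.26179328]), np.float64(0.0025715810168108096), 359)
0.128 24.4 45; 0.131 24.1 45; 0.134 23.3 53; 0.137 22.4 43; 0.14 21.7 29; 0.143 22.5 40; 0.146 21.7 29; 0.149 21.9 22; 0.152 20.7 18; 0.155 20.6 18; 0.158 21.1 16; 14.7 [ 0.53450043 -0.2518717   0.16325163] [-1.39493599  1.56658359 10.62555023]
```

View pics/s4c.png

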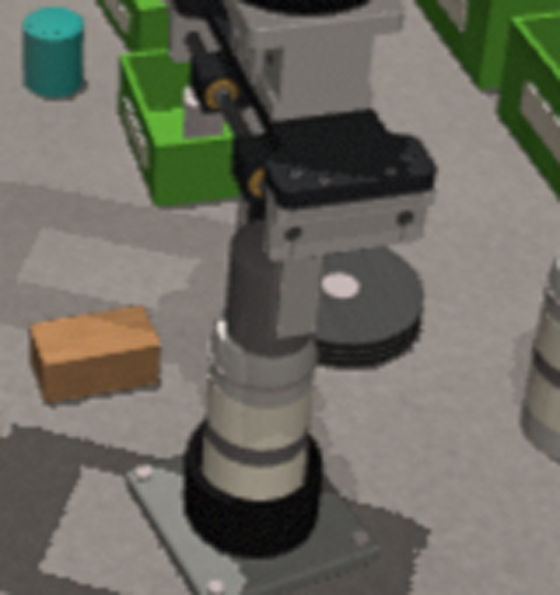

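The cap is on the can. The force peaked at 13 N, dropped to 4.9 N and rose again to 11 N. The rim works out at about 139 mm, against about 140 mm for the seat. I'll settle and confirm the hold is steady.

Request:
step_arm:
  steps:
    - {"jaw": 0.3,"tx": 0,"ty": 0,"tz": 0.002,"ax": 0,"ay": 0,"az": 0}
    - {"jaw": 0.3,"tx": 0,"ty": 0,"tz": 0.002,"ax": 0,"ay": 0,"az": 0}
    - {"jaw": 0.3,"tx": 0,"ty": 0,"tz": 0.002,"ax": 0,"ay": 0,"az": 0}
    - {"jaw": 0.3,"tx": 0,"ty": 0,"tz": 0.002,"ax": 0,"ay": 0,"az": 0}
    - {"jaw": 0.3,"tx": 0,"ty": 0,"tz": 0.002,"ax": 0,"ay": 0,"az": 0}
    - {"jaw": 0.3,"tx": 0,"ty": 0,"tz": 0.002,"ax": 0,"ay": 0,"az": 0}

```text
time: 15.3
tool_pos: [0.5346, -0.2519, 0.1635]
ee_rot: [-3.138, 0.005, 3.141]
wrist_force: [-3.1, 2.9, 9.7]
width: 0.0432
```

```bash
python3 - <<'E'
from fit import *
for i in range(3):
    snapshot('top'); o=get_obs();print(o['time'],o['tool_pos'].round(4),o['wrist_force'].round(1),o['width'])
E
```

```text
15.35 [ 0.5346 -0.2519  0.1635] [-2.7  2.1 10.1] 0.04325527502330846
15.4 [ 0.5346 -0.2519  0.1635] [-3.   2.1  9.9] 0.04319693563947894
15.45 [ 0.5346 -0.2519  0.1635] [-2.3  2.8 10.4] 0.04294862937640096
```

Request:
step_arm:
  steps:
    - {"jaw": 0.3,"tx": 0.001,"ty": 0.001,"tz": 0.0035,"ax": -0.003,"ay": 0.005,"az": 0}
    - {"jaw": 0.3,"tx": 0.001,"ty": 0.001,"tz": 0.0035,"ax": -0.003,"ay": 0.005,"az": 0}
    - {"jaw": 0.3,"tx": 0.001,"ty": 0.001,"tz": 0.0035,"ax": -0.003,"ay": 0.005,"az": 0}
    - {"jaw": 0.3,"tx": 0.001,"ty": 0.001,"tz": 0.0035,"ax": -0.003,"ay": 0.005,"az": 0}

```text
time: 15.85
tool_pos: [0.5345, -0.2518, 0.163]
ee_rot: [-3.138, 0.004, 3.141]
wrist_force: [-3.2, -0.2, 11.3]
width: 0.0433
```

```bash
python3 - <<'E'
from fit import *
for i in range(4):
    snapshot('top'); o=get_obs();print(o['time'],o['tool_pos'].round(4),o['wrist_force'].round(1),o['width'])
if 9<o['wrist_force'][2]<14: print(close_job())
E
```

```text
15.9 [ 0.5345 -0.2518  0.163 ] [-0.4  0.7 11.7] 0.0432196520630542
15.95 [ 0.5345 -0.2518  0.1631] [-1.7  1.7 11.4] 0.04315656205670544
16.0 [ 0.5345 -0.2518  0.1631] [-1.3  0.7 10.8] 0.0427834587291578
16.05 [ 0.5345 -0.2518  0.163 ] [-2.   0.3 10.8] 0.04325694470751092
the job is handed in; nothing more can be done
None
```

The job is handed in at about 16 s of the 70 s. Both loose parts are in their bins, and the cap is clicked onto the can and still held pressed down.

- **Nozzle and coupling nut:** I placed the nozzle first, then the nut, each beside the one already in stock. The side picture showed both standing upright.
- **Cap:** The push grew to about 13 N, slightly above the stated 8 to 12 N. It then dropped to 4.9 N, which I took as the click. The cap's rim came out at about 139 mm and the seat at about 140 mm, so the rim sits home to within about 1 mm; the side picture agrees.
- **Final hold:** The gripper is closed on the cap's sides at 43 mm. It presses with a steady 11 N or so, which the spring figures put at about 6 mm of the 12 mm travel.
- **Checks that did not agree:** One circle fit to the seated cap came out 6 to 12 mm off with a poor residual. The finger was in the measured band, so I discarded it. The tool ended about 2 to 3 mm from the can axis as the cameras measured it, with 1 to 3 N of sideways force. After the click I did not look at the bystanders again. They looked unmoved in the last pictures, and no contact forces showed.

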